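# Press the red pedal of the bench embosser

## Task

Emboss the wooden coaster that sits in the press with the red pedal: push the red pedal all the way down to its stop, keep it down for about two seconds, then let it come back up completely. Leave the other press's blue pedal alone.

Things in the scene. Friction and masses are not known exactly. Their poses are not given: they have to be found in the camera images.
- red_pedal (a joint): Angle in rad of the red pedal: 0 up at rest, 0.19 fully down at its stop; a spring brings it back up. Its level hinge is at the rear, 45 mm above the table, 200 mm from the tread's middle. A push straight down on the tread's middle takes about 5 N to start and 10 N at the stop; that point sinks 38 mm in all. The grey bolted-down press holds a round wooden coaster under a round brass die.
- red_tread (a point): Middle of the upper face of the red tread: plate 70 mm long, 100 wide, 8 thick; 69 mm above the table at rest, 31 mm when down; slopes up 0.10 rad to its free end at rest, down 0.09 when pressed. x points along the pedal to the press, y along the width, z out of the face. Clear above; the press's head (170 mm high, crosshead to 211 mm) begins 105 mm beyond this point along x.
- blue_pedal (a joint): Angle in rad of the blue pedal of the other press, built like the red one: 0 up, 0.19 fully down. To be left alone.
- blue_tread (a point): Middle of the upper face of the blue tread; same sizes and axes as the red one. Its press is empty, with a square steel die.

How it is judged (in metres and radians):
On the way:
1. the red pedal is down at its stop (0.16 rad or more) and kept there for at least 1 s (value of joint red_pedal above 0.16 rad), for 1 s.
At the end, for the whole second after the job is handed in: After the press the red pedal is back up (below 0.03 rad) and the blue pedal is up (below 0.03 rad) (value of joint each of red_pedal, blue_pedal below 0.03 rad); the robot touches nothing.
It fails at once if the blue pedal is pressed (beyond 0.05 rad) (value of joint blue_pedal above 0.05 rad).
It also fails if it takes over 40 s, if anything falls off the work surface, if the arm or the gripper's body presses on something with over 40 N, if the wrist force passes 120 N, or if a joint passes its speed limit or range.

## Robot

A 6-joint arm with a two-finger parallel gripper is mounted at the origin on the work surface. World frame = base frame: x ahead of the robot, y to its left, z up, the work surface at z = 0. Lengths are in m, angles in degrees, forces in N, time in s.
With the tool pointing down it reaches from about 0.4 to 0.825 m from the base axis. Payload 7 kg.
Tool frame: the origin (TCP) lies midway between the tips of the shut fingers; the grasp point (between the pads) lies ctrl.tcp_to_grasp behind it (ctrl.tcp_to_grasp is the distance from the TCP to the grasp point, in m); z points along the fingers, y is the line along which they close (so a half turn about z gives the same grasp; the last joint's range is limited). The gripper opens to 88 mm and grips with 3 to 60 N. Pads are 19 mm wide; open, the fingers measure 130 mm over their backs; the gripper's body (78 mm by 193 mm) begins 47 mm behind the grasp point.
Start: joints at [89.788, 20.546, 0.682, 0, -70.136, -16.507], TCP at [0.194, 0.646, 0.197] pointing down, gripper open.
Joint ranges: [-176.03, 176.03], [-82.01, 121.73], [-58.28, 71.71], [-173.87, 95.51], [-174.79, -0.11], [-173.66, 173.66]. Speed limits (degrees/s): [136.94, 136.94, 172.46, 180, 180, 180].

## Interface

Orientations are given as [roll, pitch, yaw] about the fixed x, y, z axes, in that order (R = Rz(yaw) Ry(pitch) Rx(roll)).
In Python, from plant import ctrl, imaging, close_job gives the robot as it stands.
- The arm moves only by the shell command python3 -m crank 'ROWS'. ROWS is JSON, a list of rows, each a list of 3 entries, a list of its own where there are three numbers: the shift along the world's x, y, z in m, then the turn, a rotation vector about the world's x, y, z in degrees, then the opening, from -1 (shut) to 1 (fully open), so that 0 is half open. A call has 1 to 12 rows; each row shifts and turns the commanded pose from where the row before left it; what a row does not reach is not made up. A row lasts 1/10 s, in which the tool goes at most 50 mm and 8.59 degrees, less where a joint would pass 70% of its speed; a pose out of reach is approached as far as the arm can. A call is refused whole if a number of a shift passes 0.05 or a number of a turn 8.59, either way. A call with a gripper value outside its range is refused whole. The fingers move at their own pace and stop on an object; the grip force is fixed at half the most. Time passes only in rows, so rows that do not move let the fingers close. It gives the time, the measured TCP pose, the force, the opening and the grip force at its end, in the units of the state.
- ctrl.get_obs(): the state, without advancing time (a new reading comes with each control period).
- imaging.snapshot(name): name is "scene" or "top" or "wrist"; returns (picture, depth): 400x640x3 uint8, blue, green, red; 400x640 float32, m along the optical axis (not along the pixel's ray), 0 where there is no reading.
- imaging.camera_model(name): a dict with "mtx" (3x3 intrinsics, pixels), "R" (3x3) and "t" (3): a world point X has camera coordinates R X + t. Camera axes: x right, y down, z forward; pixel columns grow to the right and rows downward; lengths in m; the calibration is good to about 2 mm. A picture is of the moment at which its call begins: read the wrist's pose just before it. camera_model takes no time and is no camera call; for the wrist camera it gives the pose at the moment of the call.
- close_job(): hands the job in; it is judged then, once.
The state is a dict: "clock": time; "joint_pos": joint angles; "qvel": joint speeds; "tau": joint torques, N m; "tool_pos": TCP position; "orientation": TCP orientation; "force": force on the tool from outside, world axes, zero at the start; "moment": the same for the moment, N m; "opening": finger opening in m; "gripper_force": force on a finger pad.
Only numpy, scipy, OpenCV 4.12 (cv2) and the standard library are available. Lean on these libraries where they do the work, as an engineer would, in place of code of your own. Each camera call takes 0.05 s, during which the arm holds its last target. There are 200 camera calls.

## Working session

There is one attempt and no reset: what is moved stays moved. The work goes in short steps, Python scripts to look and compute and a shell command to move; the robot and the scene stay as the last step left them, time stands still between calls to the robot, and variables do not carry over. Pictures are saved under pics/ and viewed, at most 10 in all, crops included, and the job is handed in when it is done.

```bash
mkdir -p pics; python3 - <<'E'
from plant import ctrl, imaging
import cv2,numpy as np
for n in("top","scene"):
    p,d=imaging.snapshot(n); cv2.imwrite(f"pics/{n}.png",p); np.save(f"pics/{n}.npy",d)
o=ctrl.get_obs();print(o["clock"],o["tool_pos"],o["orientation"],o["force"],ctrl.tcp_to_grasp)
E
```

```text
0.1 [0.19404631 0.64599651 0.19661277] [ 1.79913311e+02 -7.22267133e-03 -1.67254706e+01] [-0.9069789   0.50371048 -0.17192931] 0.0188
```

View pics/top.png

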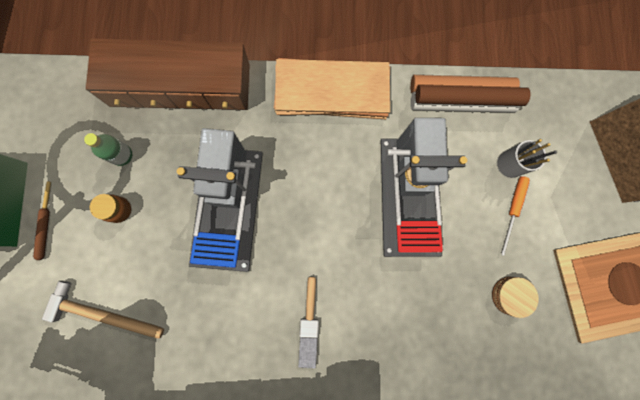

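View pics/scene.png

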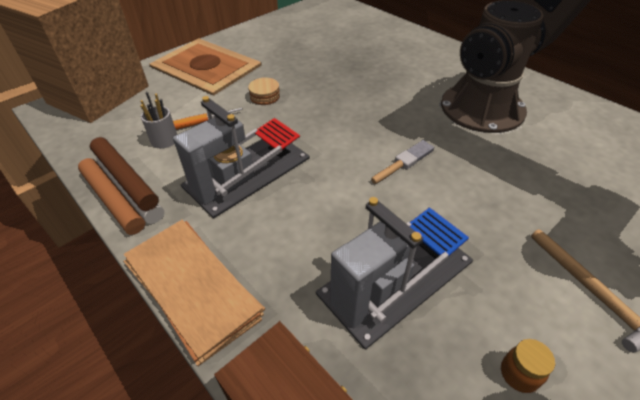

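The top view shows the red tread at about columns 398-442 and rows 221-251, with the press head up-image. The blue tread is at columns 191-240, rows 233-266. Next I'll deproject them.

```bash
python3 - <<'E'
from plant import ctrl, imaging
import cv2,numpy as np
p=cv2.imread("pics/top.png");d=np.load("pics/top.npy");c=imaging.camera_model("top")
K,R,t=[np.array(c[k]) for k in("mtx","R","t")]
v,u=np.mgrid[:400,:640]
P=(np.stack([(u-K[0,2])/K[0,0]*d,(v-K[1,2])/K[1,1]*d,d],-1)-t)@R
h=cv2.cvtColor(p,cv2.COLOR_BGR2HSV)
def mask(lo,hi,x0,x1,y0,y1):
    m=(h[...,0]>=lo)&(h[...,0]<=hi)&(h[...,1]>150)&(h[...,2]>60)&(u>x0)&(u<x1)&(v>y0)&(v<y1)&(d>0)
    return m
for n,m in(("red",mask(0,8,390,450,210,260)),("blue",mask(100,130,180,250,225,275))):
    q=P[m]; q=q[(q[:,2]>.05)&(q[:,2]<.09)]
    r=cv2.minAreaRect((q[:,:2]*1000).astype(np.float32)); print(n,len(q),q.mean(0),q[:,2].min(),q[:,2].max(),r,cv2.boxPoints(r).round().tolist())
# head tops
for n,px in(("redhead",(430,135)),("bluehead",(215,145)),("crossL",(425,160)),("plateFL",(388,250))): print(n,P[px[1],px[0]])
E
```

```text
red 1170 [ 0.55236919 -0.24254192  0.06980467] 0.06326180328189343 0.07608840031585114 ((553.6530151367188, -243.39285278320312), (67.11713409423828, 98.1628646850586), 0.6372485160827637) [[520.0, -195.0], [521.0, -293.0], [588.0, -292.0], [587.0, -194.0]]
blue 1136 [0.51827381 0.20702862 0.07028285] 0.06324064151610441 0.07643060060285385 ((519.6929321289062, 207.39077758789062), (99.41985321044922, 68.70136260986328), 85.55422973632812) [[482.0, 160.0], [550.0, 155.0], [558.0, 254.0], [489.0, 260.0]]
redhead [ 0.75299797 -0.23915156  0.17179538]
bluehead [0.72292686 0.19152994 0.17309393]
crossL [ 0.69211561 -0.21635332  0.20547973]
plateFL [ 0.5217456  -0.18356398  0.01856532]
```

Red tread middle is about (0.553, -0.243, 0.069), with x along world +x. I'll rise, shut the fingers and travel around.

```bash
python3 -m crank '[[[0,0,0.035],[0,0,0],-1],[[0,0,0.03],[0,0,0],-1],[[0.028,-0.035,0],[0,0,6],-1],[[0.028,-0.035,0],[0,0,6],-1],[[0.028,-0.035,0],[0,0,5],-1],[[0.028,-0.035,0],[0,0,0],-1],[[0.028,-0.035,0],[0,0,0],-1],[[0.028,-0.035,0],[0,0,0],-1],[[0.028,-0.035,0],[0,0,0],-1],[[0.028,-0.035,0],[0,0,0],-1],[[0.028,-0.035,0],[0,0,0],-1],[[0.028,-0.035,0],[0,0,0],-1]]'
```

```text
clock: 1.3
tool_pos: [0.4748, 0.2948, 0.2623]
orientation: [180.0, 0.0, 0.3]
force: [0.8, 0.5, -0.2]
opening: 0.0012
gripper_force: 0.0
```

```bash
python3 -m crank '[[[0.006,-0.045,0],[0,0,0],-1],[[0.006,-0.045,0],[0,0,0],-1],[[0.006,-0.045,0],[0,0,0],-1],[[0.006,-0.045,0],[0,0,0],-1],[[0.006,-0.045,0],[0,0,0],-1],[[0.006,-0.045,0],[0,0,0],-1],[[0.006,-0.045,0],[0,0,0],-1],[[0.006,-0.045,0],[0,0,0],-1],[[0.006,-0.045,0],[0,0,0],-1],[[0.007,-0.045,0],[0,0,0],-1],[[0.007,-0.045,0],[0,0,0],-1],[[0.007,-0.04,0],[0,0,0],-1]]'
python3 -m crank '[[[0.001,0,-0.04],[0,0,0],-1],[[0,0,-0.04],[0,0,0],-1],[[0,0,-0.04],[0,0,0],-1],[[0,0,-0.04],[0,0,0],-1],[[0,0,-0.015],[0,0,0],-1],[[0,0,0],[0,0,0],-1]]'
```

```text
clock: 2.5
tool_pos: [0.5489, -0.2407, 0.2621]
orientation: [-180.0, 0.0, 0.3]
force: [0.6, -0.2, -0.9]
opening: 0.0002
gripper_force: 0.0
clock: 3.1
tool_pos: [0.5478, -0.2382, 0.0842]
orientation: [-179.9, 0.3, 0.2]
force: [-0.0, 0.1, -0.3]
opening: 0.0005
gripper_force: 0.0
```

```bash
python3 - <<'E'
from plant import imaging
import cv2
a,_=imaging.snapshot("top");b,_=imaging.snapshot("scene")
a=cv2.resize(a[120:300,330:530],(400,360));b=cv2.resize(b[80:260,150:350],(400,360))
cv2.imwrite("pics/above.png",cv2.hconcat([a,b]))
E
```

```text
(no output)
```

View pics/above.png

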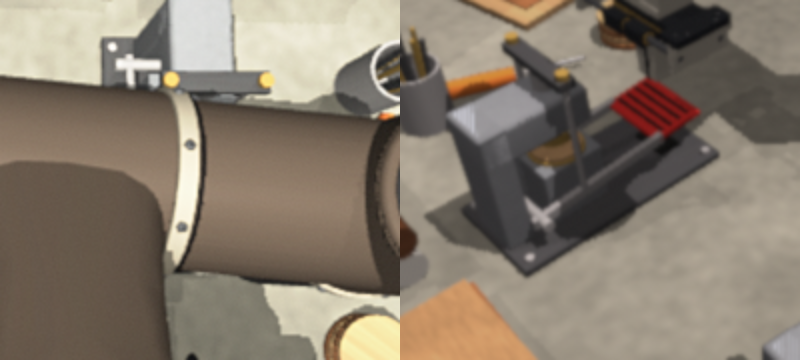

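The crop shows the gripper not over the red tread (the tread is fully visible at crop (655,105), while the gripper sits up-right of it near (670,35)). That doesn't match the computed position, so I'll check before pushing.

```bash
python3 - <<'E'
from plant import imaging,ctrl
import cv2,numpy as np
o=ctrl.get_obs();print(o["tool_pos"],o["joint_pos"])
p,d=imaging.snapshot("scene");c=imaging.camera_model("scene")
K,R,t=[np.array(c[k]) for k in("mtx","R","t")]
pr=lambda X:(lambda q:(q[:2]/q[2]).round(1))(K@(R@np.array(X)+t))
print("tcp",pr(o["tool_pos"]),"tread",pr([.553,-.243,.069]),"tcp+10cm",pr(np.array(o["tool_pos"])+[0,0,.1]))
h=cv2.cvtColor(p,cv2.COLOR_BGR2HSV);v,u=np.mgrid[:400,:640]
P=(np.stack([(u-K[0,2])/K[0,0]*d,(v-K[1,2])/K[1,1]*d,d],-1)-t)@R
m=((h[...,0]<=5)|(h[...,0]>175))&(h[...,1]>180)&(h[...,2]>60)&(u>245)&(u<310)&(v>110)&(v<155)&(d>0)
print(m.sum(),np.median(P[m],0),P[m].min(0),P[m].max(0))
w=imaging.camera_model("wrist");print("wristcam at",-np.array(w["R"]).T@np.array(w["t"]))
cv2.imwrite("pics/scene2.png",p)
q,dw=imaging.snapshot("wrist");cv2.imwrite("pics/wrist.png",q)
Kw,Rw,tw=[np.array(w[k]) for k in("mtx","R","t")]
for X in(o["tool_pos"],[.553,-.243,.069]):
    z=Kw@(Rw@np.array(X)+tw);print("wrist px",z[:2]/z[2])
E
```

```text
[ 0.55047483 -0.23872948  0.0878085 ] [-4.78736035e+00  1.88209109e+01 -1.73105396e+01  2.70223820e-02
 -5.38815076e+01  9.50689482e+01]
tcp [276.7 127. ] tread [275.4 132.8] tcp+10cm [272.9  90.7]
680 [ 0.55296264 -0.23869574  0.06877204] [ 0.5191642  -0.28785505  0.01891713] [ 0.58572055 -0.19226286  0.07352055]
wristcam at [ 0.61949585 -0.23797796  0.27550137]
wrist px [322.39246811 232.52303067]
wrist px [329.10084731 218.46859989]
```

View pics/scene2.png

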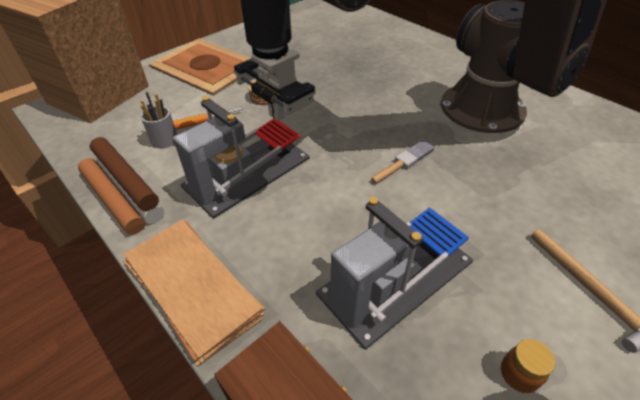

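View pics/wrist.png

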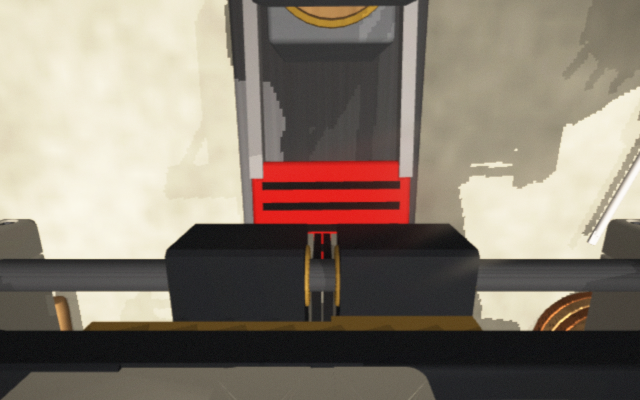

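In the scene the gripper hangs at about (275,90), and its tips should project to (277,127). The wrist view puts the tips at about (322,235), in line with the tread's middle. An enlarged crop should settle it.

```bash
python3 - <<'E'
import cv2
p=cv2.imread("pics/scene2.png")[50:160,210:340]
cv2.imwrite("pics/crop.png",cv2.resize(p,None,fx=5,fy=5,interpolation=cv2.INTER_CUBIC))
E
```

```text
(no output)
```

View pics/crop.png

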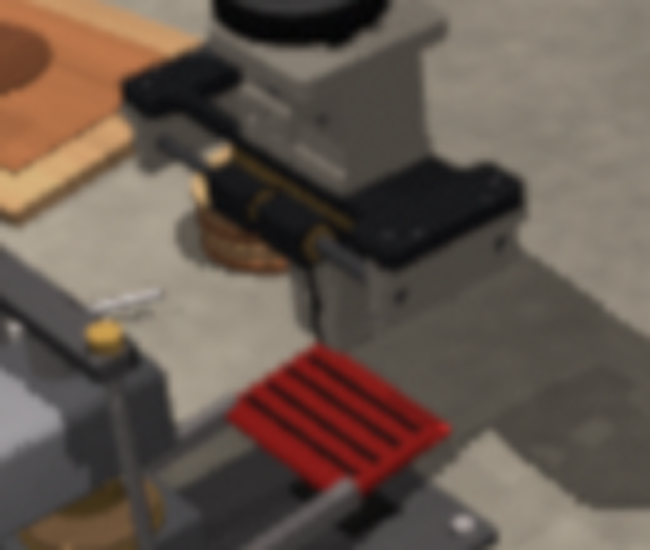

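The finger tips end at crop (335,345), scene (277,119), which is 8 px above the projected TCP. I'll use depth to find where the tips really are.

```bash
python3 - <<'E'
from plant import imaging,ctrl
import cv2,numpy as np
def cloud(n):
    c=imaging.camera_model(n);p,d=imaging.snapshot(n)
    K,R,t=[np.array(c[k]) for k in("mtx","R","t")];v,u=np.mgrid[:400,:640]
    return p,d,(np.stack([(u-K[0,2])/K[0,0]*d,(v-K[1,2])/K[1,1]*d,d],-1)-t)@R
print(ctrl.get_obs()["tool_pos"],ctrl.get_obs()["force"])
p,d,P=cloud("scene")
for v in range(106,134,2): print(v,[P[v,u].round(3).tolist() for u in (272,276,280)],p[v,276])
p,d,P=cloud("wrist")
h=cv2.cvtColor(p,cv2.COLOR_BGR2HSV);m=((h[...,0]<=5)|(h[...,0]>175))&(h[...,1]>180)&(h[...,2]>60)&(d>0)
m[:150]=0;m[228:]=0
print("wrist red",P[m].min(0),P[m].max(0))
for v,u in((170,330),(215,330),(240,310),(240,335),(250,309),(280,309)): print(v,u,P[v,u].round(3),d[v,u])
E
```

```text
[ 0.55129005 -0.23875375  0.0890195 ] [0.27375242 0.43532285 0.29128244]
106 [[0.558, -0.238, 0.152], [0.558, -0.221, 0.16], [0.548, -0.22, 0.156]] [64 70 74]
108 [[0.557, -0.24, 0.145], [0.56, -0.219, 0.156], [0.55, -0.219, 0.151]] [67 73 77]
110 [[0.557, -0.241, 0.138], [0.559, -0.223, 0.149], [0.548, -0.221, 0.144]] [69 76 80]
112 [[0.558, -0.24, 0.134], [0.558, -0.225, 0.141], [0.548, -0.223, 0.138]] [70 77 81]
114 [[0.557, -0.243, 0.126], [0.56, -0.223, 0.138], [0.55, -0.221, 0.134]] [69 76 81]
116 [[0.558, -0.243, 0.121], [0.559, -0.225, 0.131], [0.548, -0.224, 0.126]] [71 78 82]
118 [[0.464, -0.38, -0.003], [0.561, -0.223, 0.127], [0.549, -0.224, 0.121]] [67 74 84]
120 [[0.527, -0.289, 0.07], [0.522, -0.28, 0.072], [0.458, -0.352, 0.002]] [ 38  42 118]
122 [[0.534, -0.28, 0.072], [0.526, -0.275, 0.071], [0.519, -0.266, 0.072]] [ 23  25 120]
124 [[0.538, -0.276, 0.07], [0.532, -0.267, 0.072], [0.523, -0.262, 0.07]] [19 20 63]
126 [[0.543, -0.269, 0.07], [0.536, -0.262, 0.07], [0.528, -0.257, 0.069]] [ 22  25 113]
128 [[0.548, -0.263, 0.07], [0.54, -0.256, 0.07], [0.534, -0.248, 0.071]] [ 19  23 100]
130 [[0.553, -0.257, 0.07], [0.547, -0.249, 0.071], [0.54, -0.241, 0.072]] [20 22 74]
132 [[0.556, -0.253, 0.068], [0.549, -0.247, 0.067], [0.541, -0.24, 0.067]] [ 24  26 127]
wrist red [ 0.54921712 -0.29404067  0.06123088] [ 0.58906331 -0.19465472  0.07074789]
170 330 [ 0.584 -0.243  0.066] 0.21218799
215 330 [ 0.555 -0.244  0.068] 0.21732691
240 310 [ 0.562 -0.233  0.13 ] 0.15610293
240 335 [ 0.563 -0.244  0.131] 0.1547253
250 309 [ 0.586 -0.235  0.197] 0.08452221
280 309 [ 0.58  -0.235  0.201] 0.08212877
```

Position in the plane is right. The tips look about 30 mm higher than reported, so I'll descend in small steps and let the force show contact.

```bash
python3 -m crank '[[[0.001,-0.004,-0.01],[0,0,0],-1],[[0,0,-0.01],[0,0,0],-1],[[0,0,-0.003],[0,0,0],-1],[[0,0,0],[0,0,0],-1]]'
python3 -m crank '[[[0,0,-0.01],[0,0,0],-1],[[0,0,0],[0,0,0],-1]]'
python3 -m crank '[[[0,0,-0.01],[0,0,0],-1],[[0,0,0],[0,0,0],-1]]'
python3 -m crank '[[[0,0,-0.005],[0,0,0],-1],[[0,0,0],[0,0,0],-1]]'
```

```text
clock: 3.8
tool_pos: [0.5504, -0.2425, 0.0633]
orientation: [-180.0, 0.1, 0.3]
force: [-0.0, 0.0, 0.2]
opening: 0.0003
gripper_force: 0.0
clock: 4.0
tool_pos: [0.5504, -0.2423, 0.0531]
orientation: [-180.0, 0.1, 0.3]
force: [-0.3, 0.7, 0.0]
opening: 0.0006
gripper_force: 0.0
clock: 4.2
tool_pos: [0.5503, -0.2423, 0.043]
orientation: [-180.0, 0.1, 0.3]
force: [-0.6, 0.0, -0.5]
opening: 0.0007
gripper_force: 0.0
clock: 4.4
tool_pos: [0.5512, -0.2427, 0.0393]
orientation: [180.0, 0.0, 0.3]
force: [-0.5, -0.2, 4.5]
opening: 0.0002
gripper_force: 1.9
```

Contact came at reported z≈0.039, so the tip is 30 mm short of the TCP. The stop should then be near reported z≈0.001.

```bash
python3 -m crank '[[[0,0,-0.01],[0,0,0],-1],[[0,0,-0.01],[0,0,0],-1],[[0,0,-0.01],[0,0,0],-1],[[0,0,0],[0,0,0],-1]]'
python3 -m crank '[[[0,0,-0.005],[0,0,0],-1],[[0,0,0],[0,0,0],-1]]'
python3 -m crank '[[[0,0,-0.003],[0,0,0],-1],[[0,0,0],[0,0,0],-1]]'
```

```text
clock: 4.8
tool_pos: [0.5513, -0.243, 0.0095]
orientation: [180.0, -0.0, 0.3]
force: [-3.5, -0.2, 9.4]
opening: 0.0005
gripper_force: 4.3
clock: 5.0
tool_pos: [0.5515, -0.2429, 0.0052]
orientation: [180.0, -0.0, 0.3]
force: [-3.3, -0.2, 9.6]
opening: 0.0005
gripper_force: 4.6
clock: 5.2
tool_pos: [0.5517, -0.243, 0.0026]
orientation: [180.0, -0.1, 0.3]
force: [-3.2, 0.3, 9.4]
opening: 0.0004
gripper_force: 4.9
```

```bash
python3 -m crank '[[[0,0,-0.002],[0,0,0],-1],[[0,0,0],[0,0,0],-1]]'
python3 -m crank '[[[0,0,-0.002],[0,0,0],-1],[[0,0,0],[0,0,0],-1]]'
```

```text
clock: 5.4
tool_pos: [0.5518, -0.243, 0.002]
orientation: [179.9, -0.1, 0.3]
force: [-5.5, 3.3, 19.8]
opening: 0.0003
gripper_force: 10.0
clock: 5.6
tool_pos: [0.5519, -0.243, 0.0014]
orientation: [179.9, -0.1, 0.4]
force: [-10.6, 4.5, 31.9]
opening: 0.0002
gripper_force: 16.3
```

The force jumped, so it's at the stop. I'll ease 1 mm, hold 2 s, and check with depth.

```bash
python3 -m crank '[[[0,0,0.001],[0,0,0],-1],[[0,0,0],[0,0,0],-1],[[0,0,0],[0,0,0],-1],[[0,0,0],[0,0,0],-1],[[0,0,0],[0,0,0],-1],[[0,0,0],[0,0,0],-1],[[0,0,0],[0,0,0],-1],[[0,0,0],[0,0,0],-1],[[0,0,0],[0,0,0],-1],[[0,0,0],[0,0,0],-1]]'
cat > look.py <<'E'
from plant import imaging,ctrl
import cv2,numpy as np
c=imaging.camera_model("scene");p,d=imaging.snapshot("scene")
K,R,t=[np.array(c[k]) for k in("mtx","R","t")];v,u=np.mgrid[:400,:640]
P=(np.stack([(u-K[0,2])/K[0,0]*d,(v-K[1,2])/K[1,1]*d,d],-1)-t)@R
h=cv2.cvtColor(p,cv2.COLOR_BGR2HSV)
for n,hh,x0,x1,y0,y1 in(("red",(h[...,0]<6)|(h[...,0]>174),245,310,105,165),("blue",(h[...,0]>100)&(h[...,0]<130),400,480,195,265)):
    q=P[hh&(h[...,1]>150)&(h[...,2]>50)&(u>x0)&(u<x1)&(v>y0)&(v<y1)&(d>0)]
    print(n,len(q),np.median(q,0).round(4),np.percentile(q[:,2],[10,90]).round(4))
o=ctrl.get_obs();print(o["clock"],o["tool_pos"],o["force"])
cv2.imwrite("pics/look%d.png"%(o["clock"]*100),p)
E
python3 look.py
```

```text
clock: 6.6
tool_pos: [0.5519, -0.243, 0.0017]
orientation: [179.9, -0.1, 0.3]
force: [-8.1, 3.2, 24.9]
opening: 0.0006
gripper_force: 13.0
red 418 [ 0.564  -0.2252  0.0313] [0.0277 0.0336]
blue 1258 [0.5183 0.2131 0.0686] [0.0654 0.0715]
6.65 [ 0.55187685 -0.24301062  0.00172699] [-8.33684601  3.71622773 25.59035922]
```

The red tread is at 31 mm, fully down, and blue is at rest. I'll hold one more second, then rise slowly.

```bash
python3 -m crank '[[[0,0,0],[0,0,0],-1],[[0,0,0],[0,0,0],-1],[[0,0,0],[0,0,0],-1],[[0,0,0],[0,0,0],-1],[[0,0,0],[0,0,0],-1],[[0,0,0],[0,0,0],-1],[[0,0,0],[0,0,0],-1],[[0,0,0],[0,0,0],-1]]'
python3 -m crank '[[[0,0,0.008],[0,0,0],-1],[[0,0,0.01],[0,0,0],-1],[[0,0,0.01],[0,0,0],-1],[[0,0,0.01],[0,0,0],-1],[[0,0,0.02],[0,0,0],-1],[[0,0,0.04],[0,0,0],-1],[[0,0,0.04],[0,0,0],-1],[[0,0,0.02],[0,0,0],-1],[[0,0,0],[0,0,0],-1],[[0,0,0],[0,0,0],-1],[[0,0,0],[0,0,0],-1]]'
python3 look.py
```

```text
clock: 7.45
tool_pos: [0.5519, -0.243, 0.0017]
orientation: [179.9, -0.1, 0.3]
force: [-7.4, 2.3, 25.0]
opening: 0.0002
gripper_force: 13.0
clock: 8.55
tool_pos: [0.5504, -0.2423, 0.1553]
orientation: [-180.0, 0.1, 0.3]
force: [-0.2, 0.2, -0.9]
opening: 0.0005
gripper_force: 0.0
red 758 [ 0.5516 -0.239   0.0686] [0.0653 0.0717]
blue 1252 [0.5181 0.2137 0.0686] [0.0654 0.0715]
8.6 [ 0.55036769 -0.24234902  0.15512006] [-0.39421864 -0.48142859 -1.02783426]
```

Both pedals are up and the tool is clear.

```bash
python3 -c "
from plant import close_job
print(close_job())"
```

```text
the job is handed in; nothing more can be done
None
```

I pressed the red pedal to its stop, held it there for about 2 s, and let it come back up fully; the blue pedal stayed at rest, the tool is clear, and the job is handed in.

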